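Refit the chaff screen of a cocoa roaster

ROBOT

A 6-joint arm with a two-finger parallel gripper is mounted at the origin on the work surface. World frame = base frame: x ahead of the robot, y to its left, z up, the work surface at z = 0. Lengths are in mm, angles in degrees, forces in N, time in s.
With the tool pointing down it reaches from about 275 to 750 mm from the base axis. Payload 10.2 kg.
Tool frame: the origin (TCP) lies between the finger pads; the fingertips stand 22 mm ahead of it and the grasp point (between the pads) lies 3 mm ahead of it; x points along the fingers, z is the direction in which the jaws open and shut, and the axes are right-handed (so a half turn about x gives the same grasp; the last joint's range is limited). The gripper opens to 85 mm and grips with 20 to 120 N. Pads are 22 mm wide; open, the fingers measure 114 mm over their backs; the gripper's body (76 mm by 85 mm) begins 54 mm behind the grasp point. The pads swing forward as they close: fully open they stand 13 mm farther back than shut.
Start: joints at [62.888, 17.928, 85.812, -0, 76.261, -12.8], TCP at [129.798, 508.708, 253.294] pointing down, gripper open.
Joint ranges: [-168.41, 168.41], [-55.51, 124.54], [10.69, 146.95], [-70.63, 250.63], [1, 178], [-165.06, 165.06]. Speed limits (degrees/s): [136.94, 136.94, 172.46, 180, 180, 180].

INTERFACE

Orientations are given as a 3x3 rotation matrix whose columns are the frame's x, y, z axes.
In Python, from cell import read_state, get_image, camera_params, hand_in gives the robot as it stands.
- The arm moves only by the tool play_rows, never from a script. Its argument "targets" is text: rows parted by semicolons, each of 4 numbers parted by spaces: the shift along the world's x, y, z in m, then the turn about the world's z in degrees. A call has 1 to 10 rows; each row is the pose to reach, as a shift and turn from the pose commanded when the call began; what a row does not reach only later rows make up. A row lasts 1/8 s, in which the tool goes at most 62.5 mm and 10.7 degrees, less where a joint would pass 70% of its speed; a pose out of reach is approached as far as the arm can. A call with a gripper value outside its range is refused whole. "jaw" is the closure, from -1 (fully open) to 1 (shut), set as the call begins (left out, the last holds). The fingers move at their own pace and stop on an object; the grip force is fixed at half the most. Time passes only in rows, so rows that repeat a pose let the fingers close. It gives the time, the measured TCP pose, the force and the opening at its end, in the units of the state.
- read_state(): the state, without advancing time (a new reading comes with each control period).
- get_image(name): name is "scene" or "top" or "wrist"; returns (picture, depth): 420x560x3 uint8, red, green, blue; 420x560 float32, mm along the optical axis (not along the pixel's ray), 0 where there is no reading.
- camera_params(name): a dict with "K" (3x3 intrinsics, pixels), "extrinsics" (4x4, takes a point from world to camera coordinates). Camera axes: x right, y up, looking along -z (the intrinsics and any distortion apply to the point x, -y, -z); pixel columns grow to the right and rows downward; lengths in mm; the calibration is good to about 2 mm. A picture is of the moment at which its call begins: read the wrist's pose just before it. camera_params takes no time and is no camera call; for the wrist camera it gives the pose at the moment of the call.
- hand_in(): hands the job in, once; it reports no verdict.
The state is a dict: "time": time; "joints": joint angles; "joint_vel": joint speeds; "effort": joint torques, N m; "eef_pos": TCP position; "ee_rot": TCP orientation; "contact_force": force on the tool from outside, world axes, zero at the start; "moment": the same for the moment, N m; "gripper_width": finger opening in mm.
Only numpy, scipy, OpenCV 4.12 (cv2) and the standard library are available. Lean on these libraries where they do the work, as an engineer would, in place of code of your own. Each camera call takes 0.05 s, during which the arm holds its last target.

TASK

Put the cleaned wire screen back into the grey chaff box: with the screen tilted, hook its orange edge under the box's orange lip and press it in against the sprung brass bar, then swing the other edge down past the steel catch. Leave the screen lying flat in the box, with the bar having pushed its free edge back under the catch. Leave the bowl, the jar and the brush where they are.

Things in the scene. Friction and masses are not known exactly. Their poses are not given: they have to be found in the camera images.
- screen: Loose steel mesh screen 160 (x) x 130 (y) x 6 mm, about 0.25 kg, flat on the bench at the start. Origin: centre of its underside, z up; x runs from the orange-topped hook edge (-80 mm) to the plain free edge (+80 mm). On its middle stands a black fin grip, 12 mm thick along x, 60 mm long along y, top 45 mm above the underside.
- screen_hook (a point): Point on the screen: middle of the lower corner of its hook edge, at (-80, 0, 0) mm in the screen's frame.
- screen_free (a point): Point on the screen: middle of the lower corner of its free edge, at (80, 0, 0) mm in the screen's frame.
- screen_grip (a point): Point in the fin grip, 30 mm above the screen's underside, a good place to pinch it across its 12 mm thickness (fingers closing along the screen's x).
- chaff_box: Fixed grey open box, 204 x 166 mm; place and yaw vary. Origin: on the bench under the pocket's middle; z up, x from the orange lip (robot's side) to the catch wall. The screen rests on a flat ledge at height 35 mm that runs all round (hollow inside x -50 to 55, y -55 to 55 mm). Pocket side walls at y = +-69 mm, 49 mm high: 4 mm free each side of the screen.
- lip_edge (a point): Middle of the lip's lower edge, at (-70, 0, 49) mm in the box's frame. The orange lip is a plate 5 mm thick reaching back from here to x = -112; the slot under it is 14 mm high and holds the brass bar. The screen is longer than the opening from lip to catch: it enters only tilted, free edge up by about 10 to 19 degrees, hook edge first into the slot.
- catch_edge (a point): Middle of the top inner edge of the catch wall, at (74, 0, 57) mm in the box's frame. The steel catch face goes straight down from here to height 44; below that it is undercut to x = 80 (groove 9 mm high over the ledge). Wall outer face x = 92. With the hook edge pressed in to x = -89 the free edge clears the catch by 3 mm and the screen can swing down flat.
- home (a point): Where the seated screen's origin belongs: (0, 0, 35) mm in the box's frame, screen flat and square with the box. The bar slides the released (or no longer held back) screen there, its free edge 6 mm under the catch.
- spring_bar (a joint): Brass bar 120 mm wide in the slot under the lip, its face at x = -77 mm in the box's frame at 0; value = how far it is pressed towards the lip end (m), 0 to a hard stop at 0.012. The spring pushes back with about 5 N at 0 and 10 N at the stop.
- bowl: Bystander: grey mixing bowl, 120 mm across, 80 mm high; origin at the centre of its underside.
- jar: Bystander: amber jar, 60 mm across, 100 mm high; origin at the centre of its underside.
- brush: Bystander: wooden-handled brush lying on the bench at the left; origin on its underside near the middle.
There are look-alikes about, which are no part of the job. Leave any blue or turquoise look-alike of the screen alone.

How it is judged:
By the outcome, as a careful person would: the job done as asked, in the order asked, and still so for the second after the job is handed in, with the robot touching nothing.
It also fails if it takes over 51 s, if anything falls off the work surface, if the arm or the gripper's body presses on something with over 40 N, if the wrist force passes 120 N, or if a joint passes its speed limit or range.

## Working session

There is one attempt and no reset: what is moved stays moved. The work goes in short steps, Python scripts to look and compute and a tool call to move; the robot and the scene stay as the last step left them, time stands still between calls to the robot, and variables do not carry over. Pictures are saved under pics/ and viewed, and the job is handed in when it is done.

Besides the shell and the picture viewer there is one more tool, called after "Call:" by a JSON object that holds its "name" and its "arguments", one argument or row to a line. play_rows: Moves the arm, as the interface text tells. Its arguments: {"type":"object","properties":{"targets":{"type":"string"},"jaw":{"type":"number"}},"required":["targets"]}

```bash
ls; mkdir -p pics; python3 - <<'E'
from cell import *
import cv2,numpy as np
for n in ("scene","top"):
    p,d=get_image(n); cv2.imwrite(f"pics/{n}0.png",p[:,:,::-1]); np.savez(f"{n}0.npz",p=p,d=d,**{k:np.array(v) for k,v in camera_params(n).items() if k in("K","extrinsics")})
    print(n,{k:np.round(np.array(v),3).tolist() if not isinstance(v,str) else v for k,v in camera_params(n).items()})
s=read_state();print(s["time"],s["eef_pos"],s["ee_rot"],s["gripper_width"])
E
```

```text
pics
scene {'K': [[443.598, 0.0, 276.316], [0.0, 443.598, 211.975], [0.0, 0.0, 1.0]], 'extrinsics': [[0.737, 0.676, -0.003, -455.528], [-0.448, 0.492, 0.746, 149.466], [0.506, -0.548, 0.666, -1449.435], [0.0, 0.0, 0.0, 1.0]]}
top {'K': [[479.977, 0.0, 288.024], [0.0, 479.977, 204.149], [0.0, 0.0, 1.0]], 'extrinsics': [[-0.017, -1.0, -0.012, 108.456], [0.988, -0.018, 0.151, -523.182], [-0.151, -0.009, 0.988, -1017.935], [0.0, 0.0, 0.0, 1.0]]}
0.1 [129.6887421  508.51986584 252.80022582] [[-5.36070678e-04 -9.68963193e-01  2.47204458e-01]
 [-9.88915056e-04  2.47204886e-01  9.68962727e-01]
 [-9.99999367e-01  2.74968296e-04 -1.09074158e-03]] 85.23269864243014
```

View pics/scene0.png

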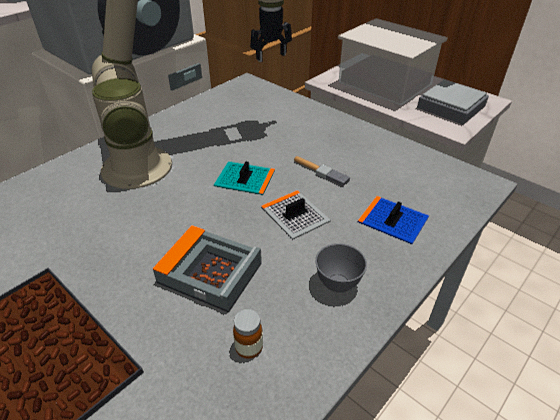

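View pics/top0.png

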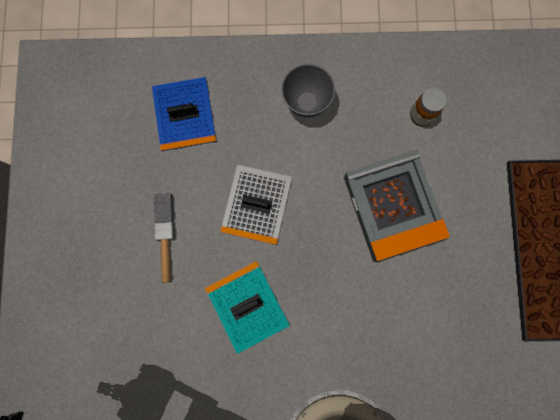

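Candidates in the top view are the steel mesh screen with black fin and orange edge at (257,204), the blue look-alike at (183,113) and the turquoise one at (248,307). I choose the steel one at (257,204). The box with the orange lip is at (397,205), the bowl at (308,90), the jar at (430,105) and the brush at (165,240).

```bash
cat > h.py <<'E'
import numpy as np,cv2
def px(Z,K,E):
    pass
def ray(uv,z,K,E):
    uv=np.atleast_2d(np.array(uv,float)); E=np.array(E);K=np.array(K)
    d=np.c_[(uv[:,0]-K[0,2])/K[0,0],-(uv[:,1]-K[1,2])/K[1,1],-np.ones(len(uv))]
    R=E[:3,:3];c=-R.T@E[:3,3]; w=d@R
    return c+w*((z-c[2])/w[:,2])[:,None]
def depthpts(m,d,K,E):
    v,u=np.nonzero(m&(d>0)); D=d[v,u]; K=np.array(K);E=np.array(E)
    p=np.c_[(u-K[0,2])/K[0,0]*D,-(v-K[1,2])/K[1,1]*D,-D]
    return (p-E[:3,3])@E[:3,:3]
def proj(P,K,E):
    P=np.atleast_2d(P);E=np.array(E);K=np.array(K);c=P@E[:3,:3].T+E[:3,3]
    return np.c_[K[0,2]+K[0,0]*c[:,0]/-c[:,2],K[1,2]-K[1,1]*c[:,1]/-c[:,2]]
E
python3 - <<'E'
import numpy as np,cv2
from h import *
a=np.load("top0.npz");p,d,K,E=a["p"],a["d"],a["K"],a["extrinsics"]
cv2.imwrite("pics/crop0.png",cv2.resize(p[130:280,200:470,::-1],None,fx=2.9,fy=2.9,interpolation=cv2.INTER_CUBIC))
h=cv2.cvtColor(p,cv2.COLOR_RGB2HSV)
o=((h[...,0]<18)&(h[...,1]>180)&(h[...,2]>150)).astype(np.uint8)
n,l,st,c=cv2.connectedComponentsWithStats(o)
for i in range(1,n):
    if st[i,4]>60:
        m=l==i; v,u=np.nonzero(m); q=c[i]
        z=54 if st[i,4]>1500 else 6
        w=ray(np.c_[u,v],z,K,E)[:,:2].astype(np.float32)
        P=depthpts(m,d,K,E)
        print(c[i],st[i,4],cv2.minAreaRect(w),"depthz",np.median(P[:,2]),P.mean(0))
# screen: dark fin
g=h[...,2]
win=np.zeros_like(o);win[165:245,220:292]=1
P=depthpts((win>0),d,K,E)
f=P[(P[:,2]>35)&(P[:,2]<60)]; print("fin",len(f),cv2.minAreaRect(f[:,:2].astype(np.float32)),f[:,2].max(),f.mean(0))
s=P[(P[:,2]>3.5)&(P[:,2]<10)];print("scr",len(s),cv2.minAreaRect(s[:,:2].astype(np.float32)))
print("bench z",np.median(P[:,2]))
E
```

```text
[187.31316726 142.5658363 ] 281 ((679.6448364257812, 331.58660888671875), (12.253278732299805, 127.55760955810547), 9.110292434692383) depthz 5.388528099529672 [679.83229649 331.83529551   5.27497753]
[409.76203576 239.46011004] 1454 ((445.3314208984375, -173.00238037109375), (42.17631149291992, 171.53240966796875), 17.2181453704834) depthz 52.81997542870087 [ 441.5425163  -161.13765367   52.83278405]
[248.71518987 234.86075949] 316 ((461.85321044921875, 189.66091918945312), (128.0584259033203, 12.803335189819336), 76.11251831054688) depthz 5.548690844532343 [461.83734718 189.39055411   5.37678869]
[231.56962025 276.85126582] 316 ((368.9490661621094, 227.63499450683594), (12.509267807006836, 127.5124282836914), 27.150068283081055) depthz 5.125834962500972 [368.69633913 228.20966494   4.96424311]
fin 156 ((532.075927734375, 171.43052673339844), (59.76626205444336, 12.32051944732666), 76.30320739746094) 50.16774439624751 [531.30913635 170.89303281  43.22555179]
scr 2405 ((532.675048828125, 172.9134521484375), (160.40748596191406, 180.2020721435547), 88.24186706542969)
bench z 3.0887752211582096
```

View pics/crop0.png

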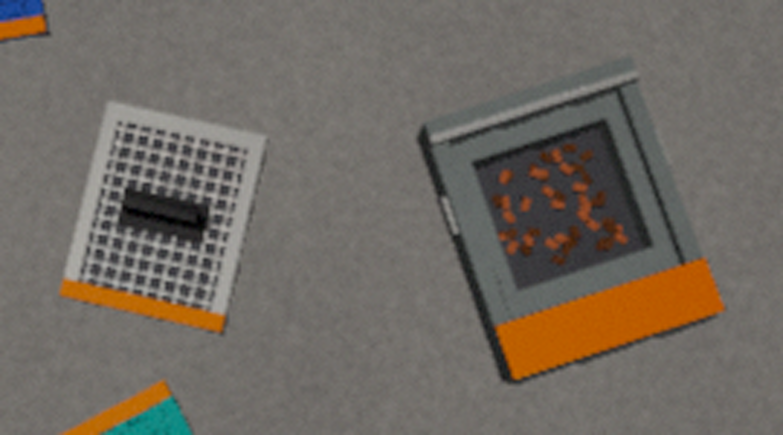

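The crop shows the chosen screen: steel mesh, black fin at about (160,215) in the crop, and an orange hook edge toward the robot. The box has its orange lip toward the robot and the catch at the far side. Next I refine the box pose and plan the grasp.

```bash
python3 - <<'E'
import numpy as np,cv2
from h import *
a=np.load("top0.npz");p,d,K,E=a["p"],a["d"],a["K"],a["extrinsics"]
h=cv2.cvtColor(p,cv2.COLOR_RGB2HSV)
o=((h[...,0]<18)&(h[...,1]>180)&(h[...,2]>150)).astype(np.uint8)
n,l,st,c=cv2.connectedComponentsWithStats(o)
i=1+np.argmax(st[1:,4]); v,u=np.nonzero(l==i)
w=ray(np.c_[u,v],54,K,E)[:,:2].astype(np.float32)
r=cv2.minAreaRect(w);print("lip top",r)
y=np.deg2rad(r[2] if r[1][0]<r[1][1] else r[2]-90);X=np.array([np.cos(y),np.sin(y)]);Y=np.array([-X[1],X[0]])
print(np.rad2deg(y)); b=np.array(r[0])+91*X; print("box",b)
# catch wall: depth points around z 57
P=depthpts(np.ones(d.shape,bool),d,K,E)
q=(P[:,:2]-b)@np.c_[X,Y]
m=(abs(q[:,1])<90)&(abs(q[:,0])<120)
for lo,hi in((52,62),(44,51),(31,40)):
    k=m&(P[:,2]>lo)&(P[:,2]<hi); print(lo,k.sum(),np.percentile(q[k],[2,50,98],axis=0).round(1).tolist(),np.median(P[k,2]))
k=m&(P[:,2]>54)&(q[:,0]>60);rr=cv2.minAreaRect(P[k][:,:2].astype(np.float32));print("catch",rr,q[k].mean(0))
for zz in(35,49,57):
  print(zz,[ (proj(np.r_[b+x*X+yy*Y,zz],K,E)[0]).round(0).tolist() for x,yy in((-70,-69),(-70,69),(74,-69),(74,69))])
# second view: scene lip
a=np.load("scene0.npz");p,d,K,E=a["p"],a["d"],a["K"],a["extrinsics"]
h=cv2.cvtColor(p,cv2.COLOR_RGB2HSV)
o=((h[...,0]<18)&(h[...,1]>180)&(h[...,2]>150)).astype(np.uint8)
n,l,st,c=cv2.connectedComponentsWithStats(o)
for i in range(1,n):
  if st[i,4]>50:
    v,u=np.nonzero(l==i);z=54 if st[i,4]>600 else 6
    print("scene",c[i],st[i,4],cv2.minAreaRect(ray(np.c_[u,v],z,K,E)[:,:2].astype(np.float32)))
E
```

```text
lip top ((441.7735900878906, -161.3289794921875), (40.30245590209961, 163.91140747070312), 17.2181453704834)
17.2181453704834
box [ 528.69539456 -134.39201776]
52 1626 [[-111.5, -80.3], [-78.3, -0.8], [90.1, 78.3]] 54.43267968750615
44 1120 [[-107.9, -83.7], [-18.6, 7.2], [73.3, 81.6]] 48.19611115377404
31 1679 [[-69.8, -70.7], [-0.3, -5.9], [73.0, 81.9]] 34.040644322513074
catch ((607.2628784179688, -111.66340637207031), (18.528579711914062, 166.09780883789062), 17.05355453491211) [81.88661213 -0.12953927]
35 [[434.0, 221.0], [375.0, 241.0], [411.0, 160.0], [353.0, 179.0]]
49 [[436.0, 220.0], [376.0, 240.0], [413.0, 159.0], [354.0, 178.0]]
57 [[437.0, 220.0], [377.0, 240.0], [414.0, 158.0], [354.0, 177.0]]
scene [266.43396226 180.43396226] 106 ((369.84979248046875, 225.72897338867188), (12.828076362609863, 130.10916137695312), 26.90460777282715)
scene [280.392 198.936] 125 ((463.6470947265625, 188.57203674316406), (127.34801483154297, 13.841495513916016), 76.04936981201172)
scene [368.94814815 208.78518519] 135 ((680.760986328125, 329.30474853515625), (13.27315616607666, 128.0787811279297), 9.273195266723633)
scene [178.27985525 249.82267793] 829 ((443.8666687011719, -164.16976928710938), (42.042259216308594, 164.69076538085938), 17.0582332611084)
```

Call:
{"name": "play_rows", "arguments": {
  "targets": "0.03 -0.025 0 0; 0.08 -0.067 -0.02 0; 0.13 -0.109 -0.04 0; 0.18 -0.151 -0.06 0; 0.23 -0.193 -0.08 0; 0.28 -0.235 -0.1 0.5; 0.33 -0.277 -0.11 0.5; 0.37 -0.31 -0.12 0.5; 0.403 -0.337 -0.13 0.5; 0.403 -0.337 -0.13 0.5",
  "jaw": -1
}}

```text
time: 1.35
eef_pos: [534.5, 169.0, 121.7]
ee_rot: [[-0.002, -0.97, 0.243], [-0.0, 0.243, 0.97], [-1.0, 0.001, -0.001]]
contact_force: [-0.3, 0.4, 1.1]
gripper_width: 85.6
```

```bash
python3 - <<'E'
from cell import *
import cv2,numpy as np
from h import *
s=read_state();print(s["time"],s["eef_pos"],s["ee_rot"].round(4).tolist(),s["contact_force"],s["gripper_width"])
c=camera_params("wrist");p,d=get_image("wrist");cv2.imwrite("pics/w1.png",p[:,:,::-1])
K,E=c["K"],c["extrinsics"]
P=depthpts(np.ones(d.shape,bool),d,K,E)
near=np.hypot(P[:,0]-533,P[:,1]-171.5)<110
f=P[near&(P[:,2]>36)&(P[:,2]<60)&(np.hypot(P[:,0]-533,P[:,1]-171.5)<45)];print("fin",len(f),cv2.minAreaRect(f[:,:2].astype(np.float32)),np.median(f[:,2]))
h=cv2.cvtColor(p,cv2.COLOR_RGB2HSV)
o=((h[...,0]<18)&(h[...,1]>180)&(h[...,2]>120)).astype(np.uint8)
n,l,st,cc=cv2.connectedComponentsWithStats(o)
for i in range(1,n):
  if st[i,4]>300:
    v,u=np.nonzero(l==i);print(cc[i],st[i],cv2.minAreaRect(ray(np.c_[u,v],6,K,E)[:,:2].astype(np.float32)))
E
```

```text
1.35 [534.46148912 168.95527086 121.74003054] [[-0.0017, -0.9701, 0.2428], [-0.0005, 0.2428, 0.9701], [-1.0, 0.0015, -0.0009]] [-0.30585326  0.42490884  1.05711685] 85.59329400950104
fin 1758 ((531.6887817382812, 173.48289489746094), (59.55146789550781, 12.05603313446045), 76.06864929199219) 44.80875389739052
[247.41623037   9.34554974] [233   0  40  26 382] ((391.9720153808594, 181.16259765625), (13.395649909973145, 22.325016021728516), 26.379640579223633)
[250.414791   108.99678457] [235 100  47  20 311] ((455.63848876953125, 167.27291870117188), (32.41547775268555, 12.908828735351562), 75.943603515625)
[510.71159875 316.30172414] [ 458  295  102   43 1276] ((679.869873046875, 335.5546569824219), (13.956642150878906, 88.6092300415039), 9.154237747192383)
```

View pics/w1.png

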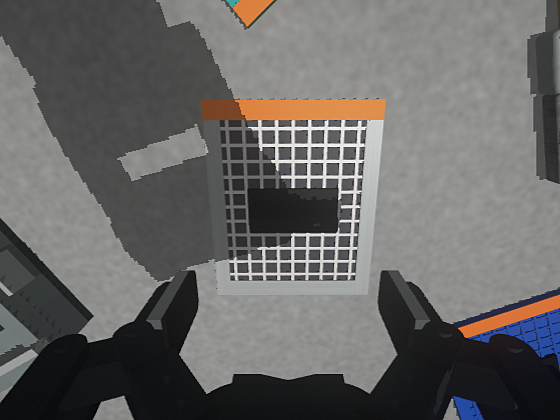

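The wrist view shows the fin at (293,210) lying lengthwise between the two fingers, so the jaws close along its 60 mm length. I choose this grip because it lets the screen pivot (tilt) between the pads.

Call:
{"name": "play_rows", "arguments": {
  "targets": "-0.0005 0.0005 -0.02 0.3; -0.0005 0.0005 -0.045 0.3; -0.0005 0.0005 -0.07 0.3; -0.0005 0.0005 -0.08 0.3; -0.0005 0.0005 -0.086 0.3; -0.0005 0.0005 -0.086 0.3"
}}

```text
time: 2.15
eef_pos: [532.3, 172.5, 37.7]
ee_rot: [[0.0, -0.972, 0.233], [0.0, 0.233, 0.972], [-1.0, -0.0, 0.0]]
contact_force: [0.6, 0.8, -0.9]
gripper_width: 85.6
```

Call:
{"name": "play_rows", "arguments": {
  "targets": "0 0 0 0; 0 0 0 0; 0 0 0 0; 0 0 0 0",
  "jaw": 1
}}

```text
time: 2.65
eef_pos: [532.9, 172.3, 38.4]
ee_rot: [[0.002, -0.972, 0.234], [0.0, 0.234, 0.972], [-1.0, -0.002, 0.001]]
contact_force: [-0.1, -0.9, 5.1]
gripper_width: 58.7
```

```bash
python3 - <<'E'
from cell import *
import cv2
s=read_state();print(s["time"],s["eef_pos"],s["ee_rot"].round(4).tolist(),s["contact_force"],s["gripper_width"])
p,d=get_image("wrist");cv2.imwrite("pics/w2.png",p[:,:,::-1])
E
```

```text
2.65 [532.85340868 172.28136314  38.38020989] [[0.0018, -0.9723, 0.2337], [0.0002, 0.2337, 0.9723], [-1.0, -0.0017, 0.0006]] [-0.11292241 -0.90241745  5.08558675] 58.70988807067278
```

View pics/w2.png

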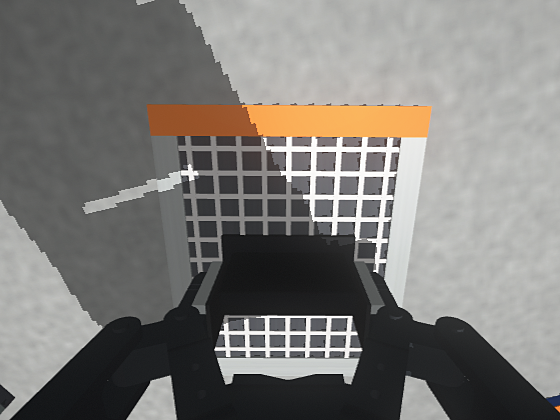

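Call:
{"name": "play_rows", "arguments": {
  "targets": "0 0 0.02 0; 0 0 0.06 0; 0 0 0.093 0; -0.015 -0.03 0.1 3; -0.035 -0.07 0.1 6; -0.055 -0.11 0.1 9; -0.075 -0.15 0.1 13; -0.095 -0.19 0.1 17; -0.115 -0.23 0.1 21; -0.135 -0.27 0.1 25"
}}

```text
time: 3.95
eef_pos: [396.4, -98.9, 137.4]
ee_rot: [[0.0, -0.979, -0.202], [-0.0, -0.202, 0.979], [-1.0, -0.0, -0.0]]
contact_force: [0.4, -1.8, -2.9]
gripper_width: 59.0
```

Call:
{"name": "play_rows", "arguments": {
  "targets": "-0.02 -0.04 0 3; -0.033 -0.075 0 5; -0.0398 -0.0908 -0.002 5.65; -0.0398 -0.0908 -0.005 5.65; -0.0398 -0.0908 -0.005 5.65"
}}

```text
time: 4.58
eef_pos: [357.5, -187.9, 132.1]
ee_rot: [[-0.0, -0.956, -0.295], [0.001, -0.295, 0.956], [-1.0, 0.0, 0.001]]
contact_force: [-0.3, 0.7, -2.5]
gripper_width: 58.8
```

```bash
cat > look.py <<'E'
from cell import *
import cv2,sys,numpy as np
t=sys.argv[1]
s=read_state();print(s["time"],s["eef_pos"].round(1),s["ee_rot"].round(3).tolist(),s["contact_force"].round(1),s["gripper_width"])
for n in sys.argv[2:]:
    c=camera_params(n);p,d=get_image(n);np.savez(f"{n}{t}.npz",p=p,d=d,K=c["K"],extrinsics=c["extrinsics"])
    q=p
    if n=="scene": q=cv2.resize(p[150:340,110:360],None,fx=3,fy=3,interpolation=cv2.INTER_CUBIC)
    if n=="top": q=cv2.resize(p[110:360,290:490],None,fx=2.4,fy=2.4,interpolation=cv2.INTER_CUBIC)
    cv2.imwrite(f"pics/{n}{t}.png",q[:,:,::-1])
E
python3 look.py 3 scene
```

```text
4.575 [ 357.5 -187.9  132.1] [[-0.0, -0.956, -0.295], [0.001, -0.295, 0.956], [-1.0, 0.0, 0.001]] [-0.3  0.7 -2.5] 58.81027024469791
```

View pics/scene3.png

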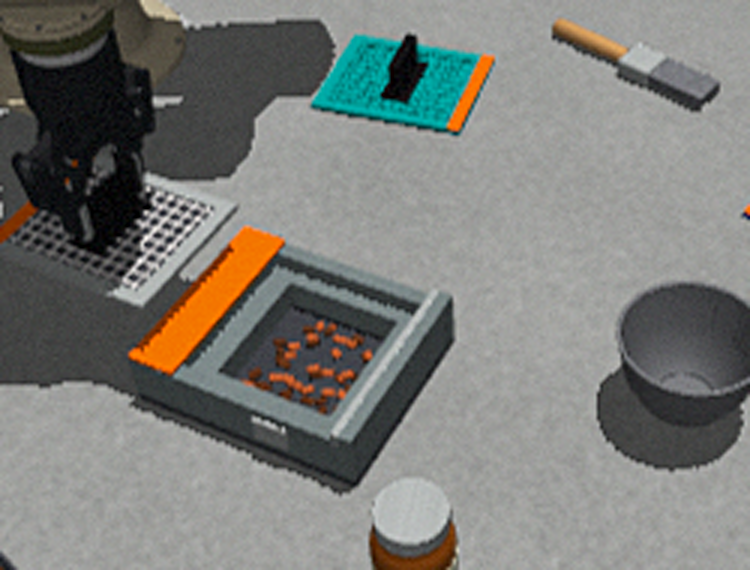

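The screen is held flat with its free edge just above the orange lip at crop (190,270). I will lower it so the lip tilts it.

Call:
{"name": "play_rows", "arguments": {
  "targets": "0 0 -0.015 0; 0 0 -0.03 0; 0 0 -0.036 0; 0 0 -0.04 0; 0 0 -0.043 0; 0 0 -0.046 0"
}}

```text
time: 5.38
eef_pos: [357.7, -189.1, 87.1]
ee_rot: [[0.001, -0.955, -0.295], [-0.001, -0.295, 0.955], [-1.0, -0.0, -0.002]]
contact_force: [-9.2, -1.0, 10.0]
gripper_width: 58.4
```

Call:
{"name": "play_rows", "arguments": {
  "targets": "0 0 -0.003 0; 0 0 -0.006 0; 0 0 -0.009 0; 0 0 -0.012 0; 0 0 -0.012 0"
}}

```text
time: 6.0
eef_pos: [357.5, -189.3, 75.1]
ee_rot: [[0.0, -0.956, -0.295], [-0.002, -0.295, 0.956], [-1.0, 0.0, -0.002]]
contact_force: [-8.4, -2.7, 6.9]
gripper_width: 58.6
```

```bash
python3 look.py 4 scene wrist
```

```text
6.0 [ 357.5 -189.3   75.1] [[0.0, -0.956, -0.295], [-0.002, -0.295, 0.956], [-1.0, 0.0, -0.002]] [-8.4 -2.7  6.9] 58.62405223404591
```

View pics/scene4.png

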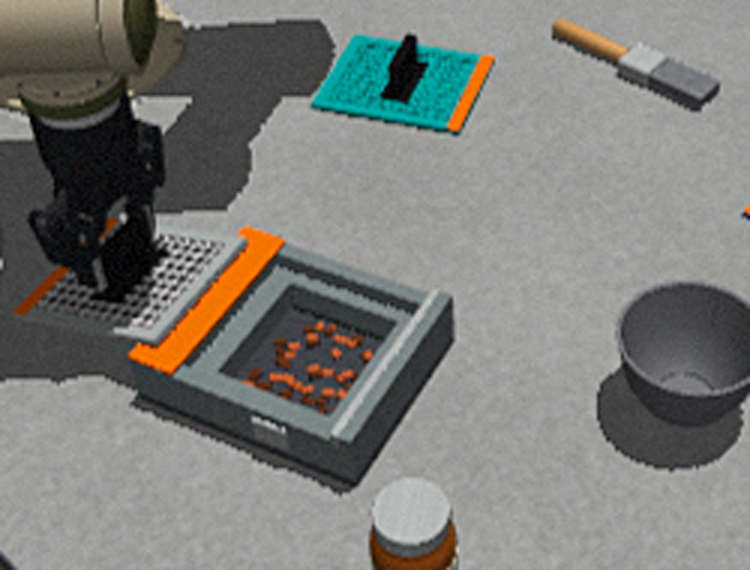

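View pics/wrist4.png

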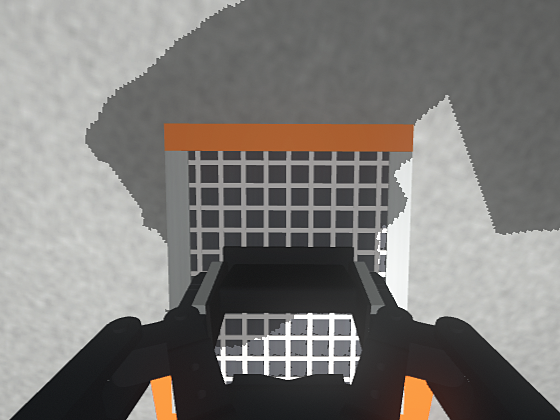

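The screen now pivots in the pads: its free edge rests on the lip and the orange edge hangs lower at wrist (288,138). I measure the tilt from depth.

```bash
cat > pose.py <<'E'
import sys
from h import *
B=np.array([529.5,-135.5]);yb=np.deg2rad(17.15)
X=np.array([np.cos(yb),np.sin(yb)]);Y=np.array([-X[1],X[0]])
def pose(f):
    a=np.load(f);p,d,K,E=a["p"],a["d"],a["K"],a["extrinsics"]
    h=cv2.cvtColor(p,cv2.COLOR_RGB2HSV)
    o=((h[...,0]<18)&(h[...,1]>180)&(h[...,2]>90)).astype(np.uint8)
    n,l,st,c=cv2.connectedComponentsWithStats(o)
    cand=[i for i in range(1,n) if st[i,4]>200 and c[i][1]<330]
    i=max(cand,key=lambda i:st[i,4]); m=l==i
    u0,v0,w,hh=st[i,:4]
    P=depthpts(cv2.erode(m.astype(np.uint8),np.ones((3,3)))>0,d,K,E)
    # frame strips below orange: bright pixels within columns
    win=np.zeros_like(m);win[v0:v0+hh+75,u0+3:u0+w-3]=1
    br=win&((h[...,2]>95)&(h[...,1]<60))
    Q=np.r_[P,depthpts(br,d,K,E)]
    q=np.c_[(Q[:,:2]-B)@np.c_[X,Y],Q[:,2]]
    for _ in range(6):
        A=np.c_[q[:,0],q[:,1],np.ones(len(q))];s=np.linalg.lstsq(A,q[:,2],rcond=None)[0];r=q[:,2]-A@s;q=q[abs(r)<max(1.5,2*np.median(abs(r)))]
    po=np.c_[(P[:,:2]-B)@np.c_[X,Y],P[:,2]]
    print("tilt",np.rad2deg(np.arctan(s[0])).round(2),"roll",np.rad2deg(np.arctan(s[1])).round(2),"n",len(q))
    # strip outline in box frame via rays on plane: use depth pts
    v,u=np.nonzero(m);z=np.median(P[:,2])
    r=cv2.minAreaRect(ray(np.c_[u,v],z,K,E)[:,:2].astype(np.float32))
    cb=(np.array(r[0])-B)@np.c_[X,Y]
    ang=r[2] if r[1][0]<r[1][1] else r[2]-90
    print("strip centre box",cb.round(1),"z top",z.round(1),"size",np.round(r[1],1),"yaw rel box",round(ang-17.15,2))
    t=np.arctan(s[0]);S=np.array([np.cos(t),np.sin(t)]);N=np.array([-S[1],S[0]])
    top=np.array([cb[0],z]); hook=top-6*S-6*N; org=hook+80*S
    print("hook lower corner (x,z)",hook.round(1),"free",(hook+160*S).round(1),"y",cb[1].round(1))
if __name__=="__main__": pose(sys.argv[1])
E
python3 pose.py wrist4.npz; python3 - <<'E'
from pose import *
print("tcp box",(np.array([357.5,-189.3])-B)@np.c_[X,Y])
E
```

```text
tilt 13.48 roll -0.1 n 10709
strip centre box [-244.4   -0.3] z top 26.4 size [ 13.4 130.2] yaw rel box -0.0
hook lower corner (x,z) [-248.8   19.2] free [-93.2  56.5] y -0.3
tcp box [-180.21643833   -0.68946003]
```

Call:
{"name": "play_rows", "arguments": {
  "targets": "0 0 0.02 0; 0 0 0.05 0; 0 0 0.065 0; 0.038 0.0118 0.065 0; 0.076 0.0236 0.065 0; 0.115 0.0354 0.065 0; 0.15 0.0462 0.065 0; 0.172 0.053 0.065 0; 0.18 0.0557 0.065 0; 0.18 0.0557 0.065 0"
}}

```text
time: 7.35
eef_pos: [537.2, -132.8, 139.2]
ee_rot: [[-0.0, -0.956, -0.295], [0.0, -0.295, 0.956], [-1.0, 0.0, 0.0]]
contact_force: [-0.7, -0.9, -3.2]
gripper_width: 58.8
```

Call:
{"name": "play_rows", "arguments": {
  "targets": "0 0 0 0; 0 0 0 0"
}}

```text
time: 7.6
eef_pos: [537.0, -133.2, 139.4]
ee_rot: [[-0.0, -0.956, -0.294], [-0.0, -0.294, 0.956], [-1.0, 0.0, 0.0]]
contact_force: [0.8, -1.2, -2.8]
gripper_width: 58.4
```

```bash
python3 look.py 5 wrist scene top; python3 - <<'E'
from pose import *
a=np.load("wrist5.npz");p,d,K,E=a["p"],a["d"],a["K"],a["extrinsics"]
h=cv2.cvtColor(p,cv2.COLOR_RGB2HSV)
o=((h[...,0]<18)&(h[...,1]>180)&(h[...,2]>90)).astype(np.uint8)
n,l,st,c=cv2.connectedComponentsWithStats(o)
for i in range(1,n):
  if st[i,4]>200: print(st[i],c[i],np.median(depthpts(l==i,d,K,E)[:,2]))
E
```

```text
7.6 [ 537.  -133.2  139.4] [[-0.0, -0.956, -0.294], [-0.0, -0.294, 0.956], [-1.0, 0.0, 0.0]] [ 0.8 -1.2 -2.8] 58.39966580287459
[  156    31   278    76 16897] [283.89211103  68.87222584] 54.02348416990661
[ 164  122  251   28 3734] [256.83261918 133.24102839] 91.75067674188486
```

View pics/wrist5.png

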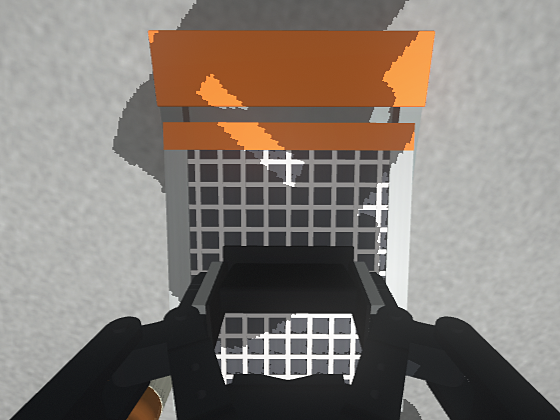

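View pics/scene5.png

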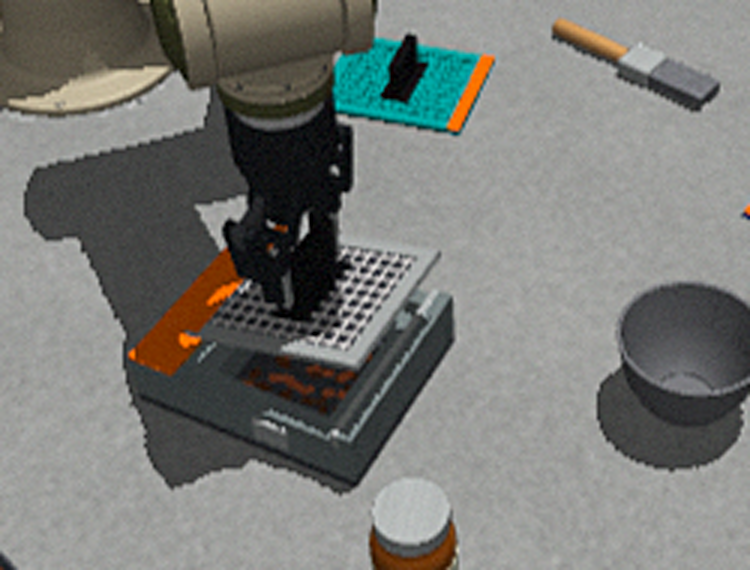

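The tilted screen is over the box. In the wrist view the lip is at (284,69) and the screen's hook edge is at (288,136). I measure both in this one view.

```bash
cat > rel.py <<'E'
from pose import *
def rel(f):
    a=np.load(f);p,d,K,E=a["p"],a["d"],a["K"],a["extrinsics"]
    h=cv2.cvtColor(p,cv2.COLOR_RGB2HSV)
    o=((h[...,0]<18)&(h[...,1]>180)&(h[...,2]>90)).astype(np.uint8)
    n,l,st,c=cv2.connectedComponentsWithStats(o)
    for i in range(1,n):
      if st[i,4]>800 and c[i][1]<330:
        v,u=np.nonzero(l==i); z=np.median(depthpts(l==i,d,K,E)[:,2])
        r=cv2.minAreaRect(ray(np.c_[u,v],z,K,E)[:,:2].astype(np.float32))
        cb=(np.array(r[0])-B)@np.c_[X,Y]; ang=r[2] if r[1][0]<r[1][1] else r[2]-90
        print("orange: centre box",cb.round(1),"z",round(float(z),1),"size",np.round(r[1],1),"yaw",round(ang,2))
    # screen plane from frame/mesh points above z 60
    P=depthpts((h[...,2]>60),d,K,E); q=np.c_[(P[:,:2]-B)@np.c_[X,Y],P[:,2]]
    return q
import sys
q=rel(sys.argv[1]); zlo=float(sys.argv[2]);x0=float(sys.argv[3])
q=q[(q[:,2]>zlo)&(abs(q[:,1])<64)&(q[:,0]>x0)&(q[:,0]<x0+55)&(q[:,2]<zlo+35)]
for _ in range(6):
    A=np.c_[q[:,0],q[:,1],np.ones(len(q))];s=np.linalg.lstsq(A,q[:,2],rcond=None)[0];r=q[:,2]-A@s;q=q[abs(r)<max(1.5,2*np.median(abs(r)))]
print("tilt",np.rad2deg(np.arctan(s[:2])).round(2),len(q), "top z at x0",s@[x0,0,1])
E
python3 rel.py wrist5.npz 85 -60
```

```text
orange: centre box [-91.5   2.1] z 54.0 size [ 41.1 164.2] yaw 17.09
orange: centre box [-57.2   0.2] z 91.8 size [ 13.8 129.4] yaw 17.1
tilt [12.17 -0.03] 20109 top z at x0 91.05443476865334
```

Call:
{"name": "play_rows", "arguments": {
  "targets": "-0.0005 0.0017 -0.01 0; -0.0005 0.0017 -0.025 0; -0.0005 0.0017 -0.037 0; -0.0005 0.0017 -0.043 0; -0.0005 0.0017 -0.045 0; -0.0005 0.0017 -0.045 0; -0.0005 0.0017 -0.045 0"
}}

```text
time: 8.62
eef_pos: [537.2, -131.3, 94.7]
ee_rot: [[0.001, -0.956, -0.295], [-0.0, -0.295, 0.956], [-1.0, -0.001, -0.001]]
contact_force: [-0.3, -0.3, -3.1]
gripper_width: 58.6
```

```bash
python3 look.py 6 wrist scene; python3 rel.py wrist6.npz 40 -60
```

```text
8.625 [ 537.2 -131.3   94.7] [[0.001, -0.956, -0.295], [-0.0, -0.295, 0.956], [-1.0, -0.001, -0.001]] [-0.3 -0.3 -3.1] 58.57697534019033
orange: centre box [-91.8   2.1] z 54.0 size [ 41.4 164.3] yaw 16.96
orange: centre box [-56.5 -41.4] z 47.4 size [13.7 43. ] yaw 17.14
orange: centre box [-56.7  20.8] z 46.6 size [12.2 92. ] yaw 17.14
tilt [11.98 -0.07] 21821 top z at x0 46.11821908160619
```

View pics/wrist6.png

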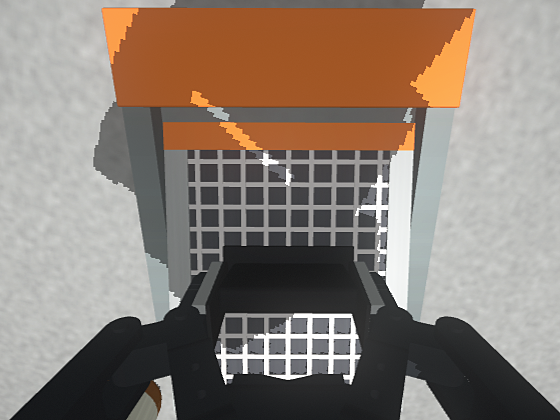

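View pics/scene6.png

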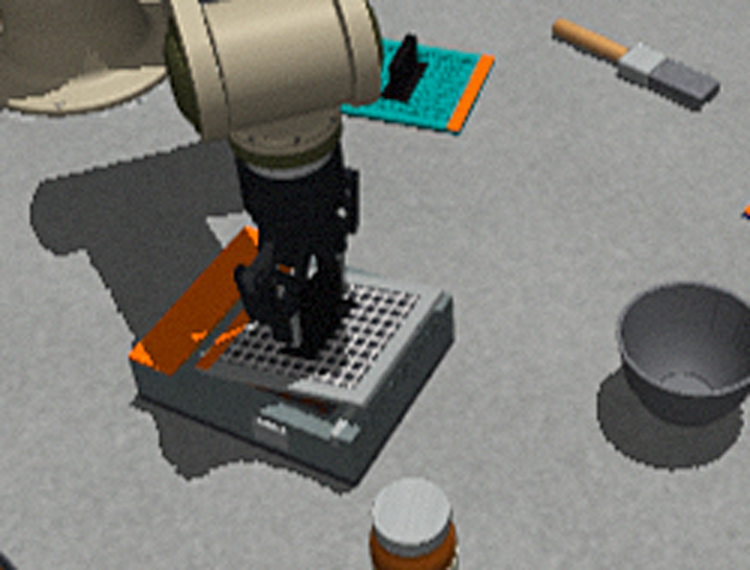

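The hook edge is in front of the slot: strip top about 46.5 mm, lip underside 49 mm, centred within 0.5 mm and parallel to the lip. I go down a little more and slide it in.

Call:
{"name": "play_rows", "arguments": {
  "targets": "0 0 -0.0015 0; 0 0 -0.003 0; -0.0038 -0.0012 -0.003 0; -0.0076 -0.0024 -0.003 0; -0.0115 -0.0035 -0.003 0; -0.0115 -0.0035 -0.003 0"
}}

```text
time: 9.48
eef_pos: [525.2, -134.8, 91.4]
ee_rot: [[-0.0, -0.956, -0.294], [0.0, -0.294, 0.956], [-1.0, 0.0, 0.0]]
contact_force: [0.0, -0.7, -2.2]
gripper_width: 58.6
```

Call:
{"name": "play_rows", "arguments": {
  "targets": "-0.0029 -0.0009 0 0; -0.0057 -0.0018 0 0; -0.0076 -0.0024 0 0; -0.0076 -0.0024 0 0"
}}

```text
time: 9.98
eef_pos: [518.9, -136.9, 91.9]
ee_rot: [[0.003, -0.956, -0.294], [0.0, -0.294, 0.956], [-1.0, -0.003, -0.001]]
contact_force: [5.9, 3.8, -1.6]
gripper_width: 58.8
```

```bash
python3 look.py 7 wrist scene; python3 rel.py wrist7.npz 40 -60
```

```text
9.975 [ 518.9 -136.9   91.9] [[0.003, -0.956, -0.294], [0.0, -0.294, 0.956], [-1.0, -0.003, -0.001]] [ 5.9  3.8 -1.6] 58.77088407412638
orange: centre box [-91.2   2.3] z 54.0 size [ 42.2 164.1] yaw 17.1
tilt [14.24 -0.13] 18140 top z at x0 46.26674441357578
```

View pics/wrist7.png

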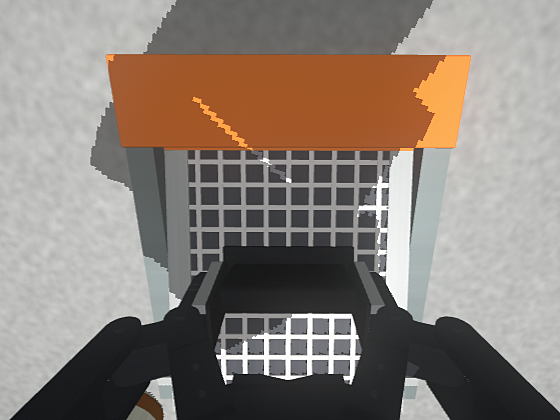

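Call:
{"name": "play_rows", "arguments": {
  "targets": "-0.0019 -0.0006 0 0; -0.0038 -0.0012 0 0; -0.0057 -0.0018 0 0; -0.0057 -0.0018 0 0"
}}

```text
time: 10.58
eef_pos: [513.6, -138.5, 92.1]
ee_rot: [[0.004, -0.956, -0.294], [0.0, -0.294, 0.956], [-1.0, -0.004, -0.001]]
contact_force: [8.4, 4.8, -1.0]
gripper_width: 58.7
```

```bash
python3 look.py 8 wrist; python3 rel.py wrist8.npz 40 -60
```

```text
10.575 [ 513.6 -138.5   92.1] [[0.004, -0.956, -0.294], [0.0, -0.294, 0.956], [-1.0, -0.004, -0.001]] [ 8.4  4.8 -1. ] 58.694069338097016
orange: centre box [-91.8   2. ] z 54.1 size [ 41.3 163.8] yaw 17.09
tilt [14.5  -0.13] 16239 top z at x0 47.68542120183835
```

Call:
{"name": "play_rows", "arguments": {
  "targets": "-0.0019 -0.0006 0 0; -0.0033 -0.001 0 0; -0.0043 -0.0013 0 0; -0.0043 -0.0013 0 0"
}}

```text
time: 11.12
eef_pos: [510.4, -139.5, 92.7]
ee_rot: [[0.008, -0.956, -0.294], [0.0, -0.294, 0.956], [-1.0, -0.007, -0.002]]
contact_force: [12.7, 8.2, 0.5]
gripper_width: 58.3
```

```bash
python3 look.py 9 wrist scene; python3 rel.py wrist9.npz 40 -60
```

```text
11.125 [ 510.4 -139.5   92.7] [[0.008, -0.956, -0.294], [0.0, -0.294, 0.956], [-1.0, -0.007, -0.002]] [12.7  8.2  0.5] 58.316473915589036
orange: centre box [-91.8   3.1] z 54.1 size [ 41.1 162.4] yaw 17.07
tilt [15.12 -0.16] 15171 top z at x0 48.614945607001786
```

View pics/scene9.png

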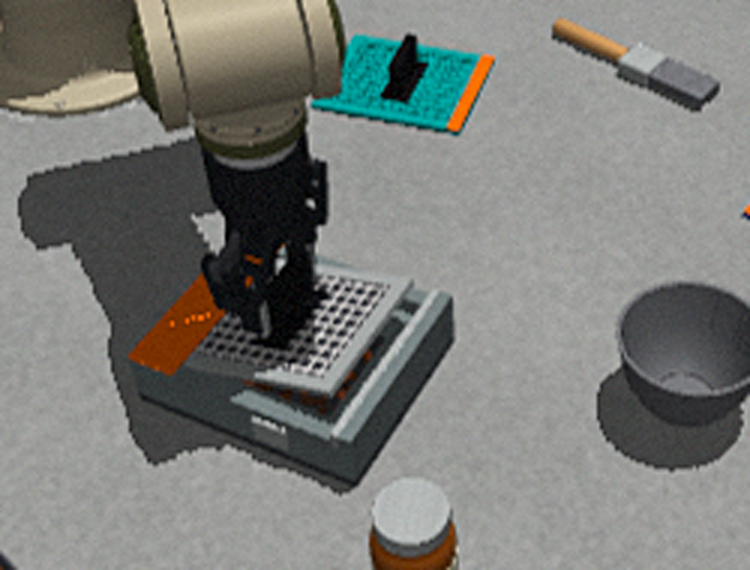

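Bar force rose well above 10 N (14.5 N along the box), so the bar is at its stop. I start swinging down.

Call:
{"name": "play_rows", "arguments": {
  "targets": "0.0012 0.0004 -0.0025 0; 0.0025 0.0008 -0.005 0; 0.004 0.0012 -0.0075 0; 0.0055 0.0017 -0.01 0; 0.0055 0.0017 -0.01 0"
}}

```text
time: 11.85
eef_pos: [515.8, -138.2, 83.3]
ee_rot: [[0.007, -0.956, -0.295], [-0.001, -0.295, 0.956], [-1.0, -0.006, -0.003]]
contact_force: [9.1, 7.3, 9.7]
gripper_width: 59.1
```

```bash
python3 look.py 10 wrist scene; python3 rel.py wrist10.npz 40 -60
```

```text
11.85 [ 515.8 -138.2   83.3] [[0.007, -0.956, -0.295], [-0.001, -0.295, 0.956], [-1.0, -0.006, -0.003]] [9.1 7.3 9.7] 59.10905861782107
orange: centre box [-92.1   2.2] z 54.1 size [ 41.3 164.2] yaw 17.12
tilt [ 8.83 -0.12] 16429 top z at x0 44.118347390593385
```

View pics/scene10.png

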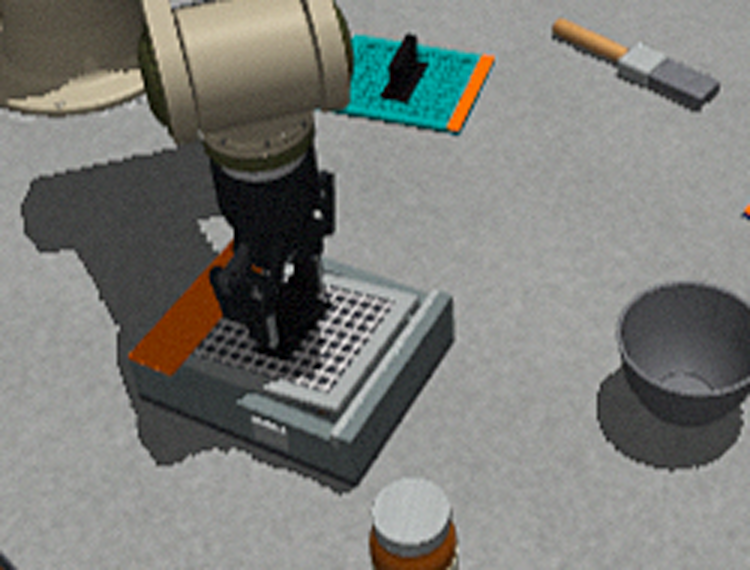

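Call:
{"name": "play_rows", "arguments": {
  "targets": "-0.0014 -0.0004 0 0; -0.0024 -0.0007 0 0; -0.0024 -0.0007 0 0"
}}

```text
time: 12.32
eef_pos: [514.8, -138.7, 84.2]
ee_rot: [[0.011, -0.956, -0.294], [-0.001, -0.294, 0.956], [-1.0, -0.01, -0.004]]
contact_force: [16.1, 10.5, 10.2]
gripper_width: 58.7
```

```bash
python3 look.py 11 wrist top; python3 rel.py wrist11.npz 40 -60
```

```text
12.325 [ 514.8 -138.7   84.2] [[0.011, -0.956, -0.294], [-0.001, -0.294, 0.956], [-1.0, -0.01, -0.004]] [16.1 10.5 10.2] 58.67439624159009
orange: centre box [-91.9   2.2] z 54.1 size [ 41.2 163.6] yaw 17.06
tilt [ 9.53 -0.17] 16213 top z at x0 44.539925346026344
```

View pics/top11.png

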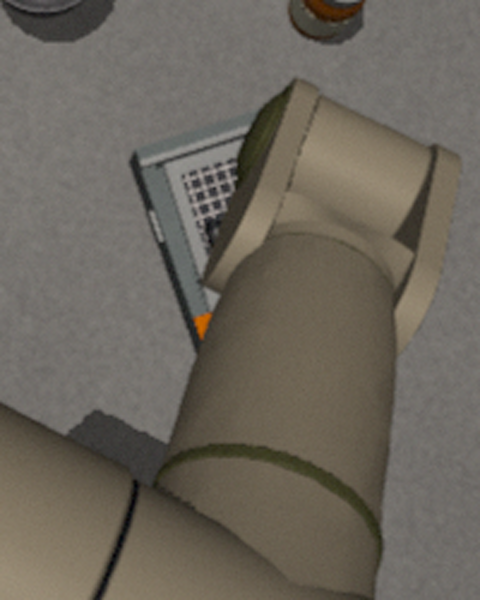

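Call:
{"name": "play_rows", "arguments": {
  "targets": "0.0013 0.0004 -0.0025 0; 0.0026 0.0008 -0.005 0; 0.0039 0.0012 -0.0075 0; 0.0048 0.0015 -0.01 0; 0.0048 0.0015 -0.01 0"
}}

```text
time: 13.05
eef_pos: [519.3, -137.3, 74.0]
ee_rot: [[0.01, -0.956, -0.294], [-0.001, -0.294, 0.956], [-1.0, -0.009, -0.004]]
contact_force: [14.7, 9.8, 12.3]
gripper_width: 58.5
```

```bash
python3 look.py 12 wrist scene top; python3 rel.py wrist12.npz 36 -60
```

```text
13.05 [ 519.3 -137.3   74. ] [[0.01, -0.956, -0.294], [-0.001, -0.294, 0.956], [-1.0, -0.009, -0.004]] [14.7  9.8 12.3] 58.52542012856832
orange: centre box [-91.8   4.2] z 54.1 size [ 41.2 158.1] yaw 17.08
tilt [ 2.6  -0.05] 16859 top z at x0 40.75669090044537
```

View pics/scene12.png

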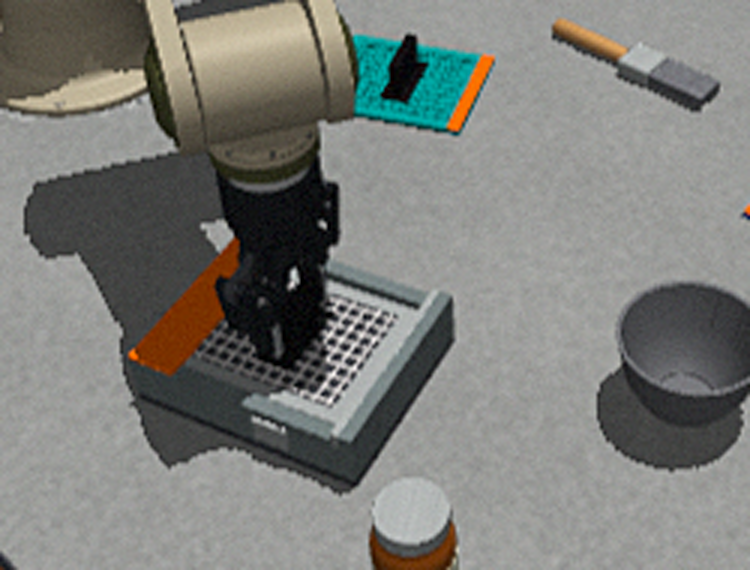

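Tilt is down to 2.6° and the free edge is already inside the catch face. I continue to flat.

Call:
{"name": "play_rows", "arguments": {
  "targets": "0.0006 0.0002 -0.002 0; 0.0011 0.0003 -0.004 0; 0.0014 0.0004 -0.006 0; 0.0014 0.0004 -0.006 0"
}}

```text
time: 13.7
eef_pos: [520.2, -137.1, 71.5]
ee_rot: [[0.009, -0.955, -0.295], [-0.002, -0.295, 0.955], [-1.0, -0.008, -0.005]]
contact_force: [-6.2, 14.5, 50.6]
gripper_width: 58.6
```

```bash
python3 look.py 13 wrist scene; python3 rel.py wrist13.npz 34 -60
```

```text
13.7 [ 520.2 -137.1   71.5] [[0.009, -0.955, -0.295], [-0.002, -0.295, 0.955], [-1.0, -0.008, -0.005]] [-6.2 14.5 50.6] 58.626859715832815
orange: centre box [-91.9   2.1] z 54.1 size [ 41.3 164.2] yaw 16.91
tilt [ 1.   -0.09] 17128 top z at x0 39.98521490893923
```

Call:
{"name": "play_rows", "arguments": {
  "targets": "0 0 0.002 0; 0 0 0.003 0; 0 0 0.003 0"
}}

```text
time: 14.18
eef_pos: [520.1, -137.1, 71.7]
ee_rot: [[0.009, -0.956, -0.295], [-0.002, -0.295, 0.956], [-1.0, -0.008, -0.004]]
contact_force: [6.3, 9.8, 19.9]
gripper_width: 58.6
```

```bash
python3 look.py 14 wrist scene; python3 rel.py wrist14.npz 34 -60;  python3 - <<'E'
import cv2,numpy as np
from pose import *
a=np.load("scene14.npz");p,d,K,E=a["p"],a["d"],a["K"],a["extrinsics"]
cv2.imwrite("pics/s14z.png",cv2.resize(p[225:310,150:270,::-1],None,fx=6,fy=6,interpolation=cv2.INTER_CUBIC))
P=depthpts(np.ones(d.shape,bool),d,K,E);q=np.c_[(P[:,:2]-B)@np.c_[X,Y],P[:,2]]
for x in range(-20,100,5):
    k=(abs(q[:,0]-x)<2.5)&(q[:,1]>-62)&(q[:,1]<62)&(q[:,2]<65)&(q[:,2]>25)
    if k.sum(): print(x,k.sum(),np.percentile(q[k,2],[20,50,80]).round(1))
E
```

```text
14.175 [ 520.1 -137.1   71.7] [[0.009, -0.956, -0.295], [-0.002, -0.295, 0.956], [-1.0, -0.008, -0.004]] [ 6.3  9.8 19.9] 58.63352620382178
orange: centre box [-91.9   1.8] z 54.1 size [ 41.3 163.5] yaw 16.95
tilt [ 1.   -0.07] 17190 top z at x0 39.96943832104344
-20 21 [39.9 41.6 43.2]
-15 27 [39.6 40.6 42. ]
-10 28 [39.4 41.5 43.5]
-5 108 [41.  45.2 57.7]
0 126 [40.9 43.1 55.6]
5 90 [39.8 41.5 43.6]
10 79 [39.  40.5 41.8]
15 76 [39.3 40.7 41.8]
20 84 [38.8 40.7 41.6]
25 75 [39.2 40.4 41.5]
30 90 [39.3 40.4 42.1]
35 77 [39.3 40.3 41.6]
40 84 [38.9 40.2 42. ]
45 84 [39.  40.  41.1]
50 74 [39.1 40.4 41.7]
55 81 [39.4 40.9 41.9]
60 86 [40.2 41.2 42.6]
65 43 [40.8 41.6 42.6]
70 1 [55. 55. 55.]
75 75 [55.8 57.2 58.4]
80 80 [56.  57.1 58.3]
85 82 [55.9 57.5 58.5]
90 309 [33.1 45.6 56.5]
95 11 [32.5 44.4 50.4]
```

View pics/s14z.png

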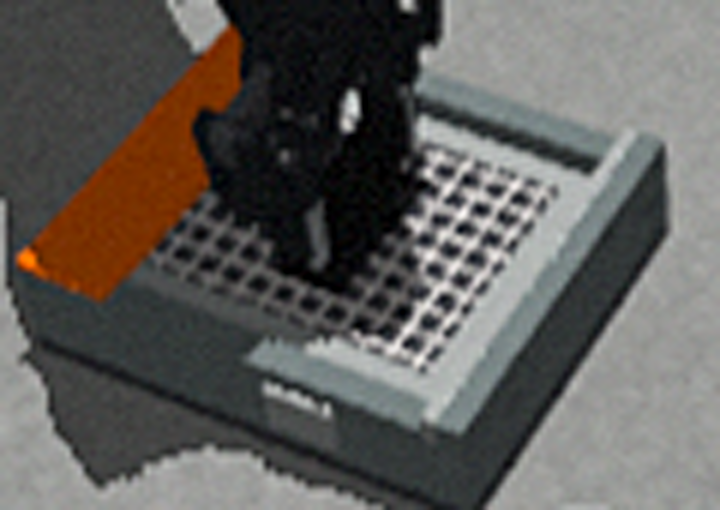

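The screen lies flat (top about 41 mm all along) with its free edge inside the catch. I now ease off so the bar pushes it under the catch.

Call:
{"name": "play_rows", "arguments": {
  "targets": "0 0 0.0012 0; 0.0019 0.0006 0.0012 0; 0.0038 0.0012 0.0012 0; 0.0057 0.0018 0.0012 0; 0.0072 0.0022 0.0012 0; 0.0086 0.0027 0.0012 0; 0.0086 0.0027 0.0012 0"
}}

```text
time: 15.15
eef_pos: [526.8, -135.0, 71.7]
ee_rot: [[0.003, -0.955, -0.295], [-0.002, -0.295, 0.955], [-1.0, -0.002, -0.003]]
contact_force: [-2.8, 2.5, 13.6]
gripper_width: 58.7
```

```bash
python3 look.py 15 wrist; python3 rel.py wrist15.npz 34 -60
```

```text
15.15 [ 526.8 -135.    71.7] [[0.003, -0.955, -0.295], [-0.002, -0.295, 0.955], [-1.0, -0.002, -0.003]] [-2.8  2.5 13.6] 58.715328974747635
orange: centre box [-91.2   0.2] z 54.0 size [ 42.8 148.3] yaw 16.95
tilt [ 1.03 -0.06] 19269 top z at x0 39.871007986485694
```

Call:
{"name": "play_rows", "arguments": {
  "targets": "0 0 0 0; 0 0 0.001 0; 0 0 0.001 0; 0 0 0.001 0",
  "jaw": -1
}}

```text
time: 15.7
eef_pos: [525.7, -134.6, 70.4]
ee_rot: [[-0.0, -0.956, -0.295], [0.0, -0.295, 0.956], [-1.0, 0.0, 0.0]]
contact_force: [-0.0, -0.1, 0.0]
gripper_width: 85.4
```

Call:
{"name": "play_rows", "arguments": {
  "targets": "0 0 0.01 0; 0 0 0.03 0; 0 0 0.06 0; 0 0 0.1 0; 0 0 0.15 0; -0.04 0.05 0.17 0; -0.08 0.1 0.17 0; -0.12 0.15 0.17 0; -0.16 0.2 0.17 0; -0.16 0.2 0.17 0"
}}

```text
time: 16.95
eef_pos: [363.9, 67.4, 241.3]
ee_rot: [[0.001, -0.955, -0.298], [0.0, -0.298, 0.955], [-1.0, -0.001, -0.0]]
contact_force: [0.3, -0.4, -0.0]
gripper_width: 85.5
```

```bash
python3 look.py 16 top scene; python3 - <<'E'
from pose import *
for n in("top","scene"):
    a=np.load(f"{n}16.npz");p,d,K,E=a["p"],a["d"],a["K"],a["extrinsics"]
    P=depthpts(np.ones(d.shape,bool),d,K,E);q=np.c_[(P[:,:2]-B)@np.c_[X,Y],P[:,2]]
    k=(abs(q[:,1])<63)&(q[:,0]>-65)&(q[:,0]<70)&(q[:,2]>37)&(q[:,2]<46);r=q[k]
    s=np.linalg.lstsq(np.c_[r[:,:2],np.ones(len(r))],r[:,2],rcond=None)[0];print(n,"tilt",np.rad2deg(s[:2]).round(2),s[2].round(1))
    f=q[(np.hypot(q[:,0],q[:,1])<45)&(q[:,2]>66)&(q[:,2]<90)];print("fin",len(f),cv2.minAreaRect(f[:,:2].astype(np.float32)),f.mean(0).round(1),[np.round(v,1) for v in cv2.minAreaRect(f[:,:2].astype(np.float32))[:2]])
E
```

```text
16.95 [363.9  67.4 241.3] [[0.001, -0.955, -0.298], [0.0, -0.298, 0.955], [-1.0, -0.001, -0.0]] [ 0.3 -0.4 -0. ] 85.52242891654
top tilt [0.21 0.08] 40.0
fin 175 ((-1.6537551879882812, 0.22864532470703125), (12.377131462097168, 59.628456115722656), 0.09901123493909836) [-2.   1.  78.2] [array([-1.7,  0.2]), array([12.4, 59.6])]
scene tilt [ 0.16 -0.13] 40.9
fin 164 ((-0.038514137268066406, -0.3015899658203125), (14.569640159606934, 61.9246711730957), 2.0041744709014893) [ 2.  -3.3 77.2] [array([-0. , -0.3]), array([14.6, 61.9])]
```

View pics/top16.png

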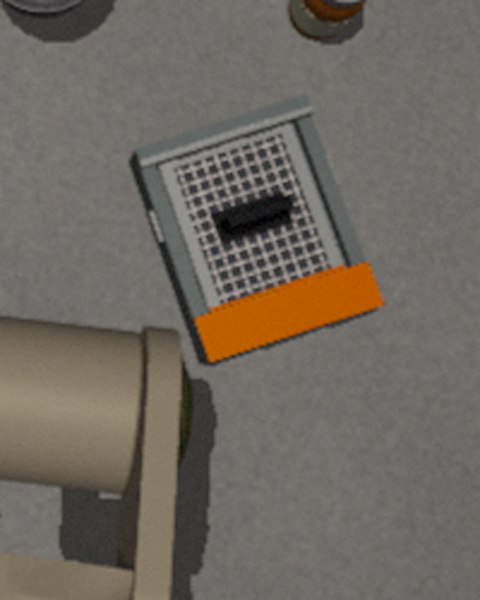

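View pics/scene16.png

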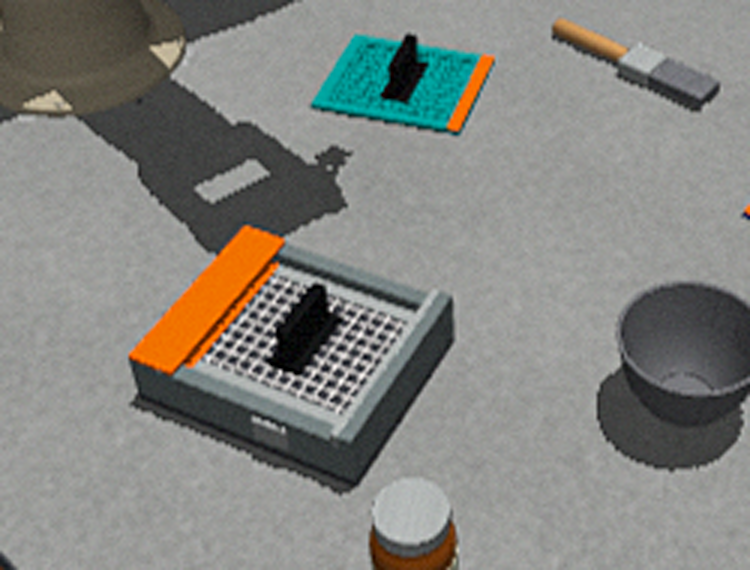

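```bash
python3 look.py 17 top; python3 - <<'E'
from pose import *
for n in("top0","top16","top17"):
    a=np.load(n+".npz");p,d,K,E=a["p"],a["d"],a["K"],a["extrinsics"]
    h=cv2.cvtColor(p,cv2.COLOR_RGB2HSV)
    o=((h[...,0]<18)&(h[...,1]>180)&(h[...,2]>150)).astype(np.uint8)
    nn,l,st,c=cv2.connectedComponentsWithStats(o);i=1+np.argmax(st[1:,4]);v,u=np.nonzero(l==i)
    r=cv2.minAreaRect(ray(np.c_[u,v],54,K,E)[:,:2].astype(np.float32))
    cb=(np.array(r[0])-B)@np.c_[X,Y];print(n,"lip",cb.round(2),np.round(r[1],1),round(r[2],2))
    P=depthpts(np.ones(d.shape,bool),d,K,E);q=np.c_[(P[:,:2]-B)@np.c_[X,Y],P[:,2]]
    if n!="top0":
        f=q[(np.hypot(q[:,0],q[:,1])<45)&(q[:,2]>74)&(q[:,2]<90)]
        print("fin minus lip-based home",np.round(np.median(f[:,0])-(cb[0]+91),2),np.round((f[:,1].max()+f[:,1].min())/2-cb[1],2),len(f))
    else:  # bias of same method on the bench screen
        g=np.deg2rad(-13.8);S=np.array([np.cos(g),np.sin(g)]);w=P[:,:2]-[532.8,171.5]
        k=(np.hypot(*w.T)<45)&(P[:,2]>39)&(P[:,2]<55);print("bench fin along x, from strip-based origin",np.median(w[k]@S).round(2))
E
```

```text
17.05 [365.7  65.8 241.2] [[0.002, -0.955, -0.296], [-0.0, -0.296, 0.955], [-1.0, -0.001, -0.001]] [0.6 0.1 0.5] 85.2242975253923
top0 lip [-91.44   1.19] [ 40.3 163.9] 17.22
bench fin along x, from strip-based origin -1.03
top16 lip [-89.43   1.19] [ 44.3 163.9] 17.22
fin minus lip-based home -3.27 -0.96 162
top17 lip [-89.43   1.26] [ 44.3 164. ] 17.22
fin minus lip-based home -3.06 -0.97 162
```

The lip outline grew by 4 mm because about 2 mm of the screen's orange strip now shows past it, as it should at home. Against the original lip fit, the fin is within about 1 mm of home. The arm is clear, so I hand in.

```bash
python3 -c "
from cell import *
print(hand_in())"
```

```text
the job is handed in; nothing more can be done
None
```

The screen is back in the chaff box, lying flat and square, with its free edge pushed under the catch by the bar. I handed the job in at about 17 s. `hand_in()` gave no verdict.

**What I did:**
- **Grip:** I gripped the fin by its 60 mm ends, because the moves cannot tilt the tool and this lets the screen pivot between the pads.
- **Tilt:** I tilted it to about 13° by lowering its free edge onto the top of the box's orange lip.
- **Insertion:** I hooked the orange edge under the lip and pressed until the force passed 14 N, which I took as the bar at its stop. I then swung the free edge down past the catch, eased off so the bar pushed it back, and let go.

**Last checks:**
- **Flatness:** The screen's tilt measures about 0.2° in both views, and its top face sits at 40–41 mm (41 expected).
- **Position:** The fin is about 1 mm from home, which is within the camera error.
- **Disagreement:** One automatic check read −3 mm from home. The lip outline it used had taken in the screen's own orange strip; against the original lip outline it reads about −1 mm.
- **Force:** The highest force I saw was about 51 N upward at the wrist, when the screen met the ledge. The load went through the fingers and screen, not the gripper's body.
- **Other objects:** The arm never went near the bowl, jar, brush or the look-alikes. I did not re-measure their positions.

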